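# Feel out the depth of a blind bore with a slip-ring gauge

## Robot

A 6-joint arm with a two-finger parallel gripper is mounted at the origin on the work surface. World frame = base frame: x ahead of the robot, y to its left, z up, the work surface at z = 0. Lengths are in mm, angles in rad, forces in N, time in s.
With the tool pointing down it reaches from about 250 to 775 mm from the base axis. Payload 4 kg.
Tool frame: the origin (TCP) lies midway between the tips of the shut fingers; the grasp point (between the pads) lies r.grip_point_offset behind it (r.grip_point_offset is the distance from the TCP to the grasp point, in mm); z points along the fingers, y is the line along which they close (so a half turn about z gives the same grasp; the last joint's range is limited). The gripper opens to 85 mm and grips with 20 to 120 N. Pads are 22 mm wide; open, the fingers measure 114 mm over their backs; the gripper's body (76 mm by 85 mm) begins 54 mm behind the grasp point. The pads swing forward as they close: fully open they stand 13 mm farther back than shut.
Start: joints at [-1.301, 0.087, 1.371, -0, 1.684, -0.103], TCP at [200.322, -512.239, 231.341] pointing down, gripper open.
Joint ranges: [-3.1, 3.1], [-0.76, 2.03], [0.27, 2.55], [-1.08, 4.22], [0.17, 2.65], [-2.57, 2.57]. Speed limits (rad/s): [2.79, 2.79, 3.14, 3.14, 3.14, 3.14].

## Interface

Orientations are given as a unit quaternion [w, x, y, z].
In Python, from plant import r gives the robot as it stands.
- The arm moves only by the tool apply_moves, never from a script. Its argument "targets" is a list of rows, each an object with "linear": the shift along the tool's x, y, z in mm, a list of three; "yaw": the turn about the tool's z in rad; "gripper": the finger opening in mm, from 0 to 85.4. In form: [{"linear": [tx, ty, tz], "yaw": yaw, "gripper": gripper}, ...]. A call has 1 to 20 rows; each row is the pose to reach, as a shift and turn from the pose commanded when the call began, along the tool's axes at that moment; what a row does not reach only later rows make up. A row lasts 1/10 s, in which the tool goes at most 50 mm and 8.59 degrees, less where a joint would pass 70% of its speed; a pose out of reach is approached as far as the arm can. A call with a gripper value outside its range is refused whole. The fingers move at their own pace and stop on an object; "squeeze" is the grip in N (left out, the last holds). Time passes only in rows, so rows that repeat a pose let the fingers close. It gives the time, the measured TCP pose, the force, the opening and the grip force at its end, in the units of the state.
- r.observe(): the state, without advancing time (a new reading comes with each control period).
- r.grab_frame(name): name is "scene" or "top" or "wrist"; returns a dict with "img" (480x640x3 uint8, red, green, blue), "fovy" (degrees; the focal length in pixels is half the picture's height over the tangent of half this angle, whatever the lens; pixels are square), "cx", "cy" (the principal point, pixels), "rvec" (rotation vector, rad) and "tvec" (3), from world to camera coordinates, as OpenCV has them. Camera axes: x right, y down, z forward; pixel columns grow to the right and rows downward; lengths in mm; the calibration is good to about 2 mm. The wrist camera is an equidistant fisheye: a pixel r from the principal point sees the ray r / f radians off the axis. A picture is of the moment at which its call begins. There is no depth.
- r.close_job(): hands the job in; it is judged then, once.
Trained networks look in a picture, given as the dict that the camera call returned (one of the last four; its "shot" number tells which), for a name from the list of things; names that differ only in an ending like _2 or _b are one class to them, and where a whole thing is asked for, a point or a joint stands for the part that bears it (a point fixed in the world has none). Each returns a list of dicts, best first, with "p" (0 to 1); they miss things now and then, are a little off and sometimes report something else, mostly with a low value. They report only what shows in the picture. A call takes as long as a camera call. They do not tell look-alikes from the thing itself.
- r.silhouettes(thing, picture): "region" (480x640 bool, what is visible of it).
- r.mark_of(thing, picture): "position" ([x, y, z] in mm, in world coordinates, good to about 4 mm: a listed point, or the origin of a listed thing).
The state is a dict: "time_s": time; "joint_positions": joint angles; "joint_velocities": joint speeds; "effort": joint torques, N m; "tcp_pos": TCP position; "orientation": TCP orientation; "force": force on the tool from outside, world axes, zero at the start; "ft_torque": the same for the moment, N m; "gripper_width": opening from 0.0 (shut) to 1.0 (fully open); "grip_force": force on a finger pad.
Only numpy, scipy, OpenCV 4.12 (cv2) and the standard library are available. Lean on these libraries where they do the work, as an engineer would, in place of code of your own. Each camera call takes 0.05 s, during which the arm holds its last target. There are 200 camera calls.

## Task

Take the depth gauge from its green stand and push its rod down into the bore of the bare aluminium block with the orange band until it bottoms out, so that the block's top face slides the red ring up the rod to mark the depth; go gently, for the bore's floor must not be rammed. Then hang the gauge upright back in the stand's hole with the mark preserved, and let go. Never touch the red ring with the fingers or knock it on the stand, leave the grey block alone and disturb nothing else on the bench.

Things in the scene. Friction and masses are not known exactly. Their poses are not given: they have to be found in the camera images.
- gauge: Depth gauge, 0.2 kg. Origin: centre of the underside of its steel shoulder disc (48 mm diameter, 6 mm thick), which rests on the stand; z up the axis. Above: black square grip 26 x 26 mm, flats along x and y, 6 to 62 mm above the origin, yellow band near its top. Below: steel rod, 10 mm diameter, 80 mm long, last 3 mm tapering to 6 mm.
- gauge_tip (a point): Lower end of the gauge's rod, 80 mm below the gauge's origin on its axis.
- ring_face (a point): Centre of the underside of the red ring (24 mm diameter, 8 mm tall) on the gauge's rod. It slides with a steady friction of about 3 N and stays where it is left. It starts 9 to 16 mm above the rod's tip and can go up to 71 mm above it. After gauging, its distance above the tip is the mark.
- block: Bare aluminium block with orange band, 60 x 60 mm, clamped on a dark plate (96 x 90 x 10 mm); top face 80 mm above the bench. Origin: bench level under its centre. Vertical bore on its centre, 13 mm diameter, 2 mm chamfer, flat rigid floor at an unknown depth, 30 to 60 mm below the top face, different every time.
- block_mouth (a point): Centre of the bore's mouth, level with the aluminium block's top face. The gauge may press on the block or the bore's floor with at most 25 N; 6 to 12 N is ample.
- stand: Gauge stand, fixed: black foot 100 x 100 mm, four thin posts, green top plate 90 x 90 mm and 10 mm thick whose upper face is 110 mm above the bench. Origin: bench level under its centre.
- stand_hole (a point): Centre of the round hole (34 mm diameter) through the stand's plate, at the plate's upper face; the rod and ring pass through it and the shoulder disc does not.
- other_block: Grey painted block with a blue band on a dark plate, fixed, same size as the aluminium block, also with a bore: not to be gauged. Origin: bench level under its centre.
- mug: White mug, 80 mm wide, 95 mm tall, loose bystander. Origin: centre of its underside.
- screwdriver: Red-handled screwdriver lying on the bench, 200 mm, loose bystander.
- tape: Black roll of tape lying flat, 90 mm wide, 20 mm tall, loose bystander. Origin: centre of its underside.
- drill: Cordless drill standing on its battery, 205 mm tall, loose bystander. Origin: centre of its underside.
There are look-alikes about, which are no part of the job. Of the things like the gauge, leave any that is pink; of the rest the larger one is meant.

How it is judged (in metres and radians):
On the way:
1. the rod stands in the aluminium block's bore, bottomed out on its floor, the ring pushed up by the block's top face (z of gauge_tip in the frame of bore_floor below 0.001 m and horizontal distance between gauge_tip and block_mouth below 0.004 m and z of ring_face in the frame of block_mouth below 0.0015 m), for 0.05 s.
At the end, for the whole second after the job is handed in: The gauge hangs upright and at rest in the stand's hole, its shoulder flat on the plate (within 3 mm in height, 10 mm in position, 0.06 rad), released, with the ring still where the block's face left it (its underside 28.5 to 61.5 mm above the rod's tip) (horizontal distance between gauge and stand_hole below 0.01 m and z of gauge in the frame of stand_hole between -0.003 and 0.003 m and angle between gauge's own z axis and vertical below 0.06 rad and linear speed of gauge below 0.02 m/s and contact force between the fingers and gauge below 0.1 N and z of ring_face in the frame of gauge_tip between 0.0285 and 0.0615 m); the robot touches nothing.
It fails at once if the gauge (rod or ring) presses on the aluminium block or its bore's floor with more than 25 N (contact force between gauge and block above 25 N or contact force between gauge and bore_floor above 25 N).
It fails at once if the fingers touch the red ring, or the ring is knocked against the stand or the grey block (contact force between the fingers and ring above 0.5 N or contact force between ring and stand above 2 N or contact force between ring and other_block above 1 N).
It fails at once if the grey block is touched (contact force between anything else and other_block above 1 N).
It fails at once if the gauge is dropped or laid over (angle between gauge's own z axis and vertical above 0.6 rad).
It fails at once if a bystander is moved by more than 30 mm (distance of any of mug, screwdriver, tape, drill from where it was at the start of the episode above 0.03 m).
It also fails if it takes over 58 s, if anything falls off the work surface, if the arm or the gripper's body presses on something with over 40 N, if the wrist force passes 120 N, or if a joint passes its speed limit or range.

## Working session

There is one attempt and no reset: what is moved stays moved. The work goes in short steps, Python scripts to look and compute and a tool call to move; the robot and the scene stay as the last step left them, time stands still between calls to the robot, and variables do not carry over. Pictures are saved under pics/ and viewed, at most 10 in all, crops included, and the job is handed in when it is done.

Besides the shell and the picture viewer there is one more tool, called as name([rows], argument=value, ...), one row to a line, values as JSON. apply_moves: Moves the arm, as the interface text tells. Its arguments: {"type":"object","properties":{"targets":{"type":"array","items":{"type":"object","properties":{"linear":{"type":"array","items":{"type":"number"}},"yaw":{"type":"number"},"gripper":{"type":"number"}}}},"squeeze":{"type":"number"}},"required":["targets"]}

```bash
mkdir -p pics; cat > h.py <<'E'
import numpy as np, cv2
from plant import r
def cam(d):
    R,_=cv2.Rodrigues(np.array(d["rvec"],float)); t=np.array(d["tvec"],float).ravel()
    f=240/np.tan(np.radians(d["fovy"])/2); return R,t,f
def proj(d,P,fish=False):
    R,t,f=cam(d); p=R@np.array(P,float)+t
    if fish:
        rr=np.hypot(p[0],p[1]); th=np.arctan2(rr,p[2]); return d["cx"]+f*th*p[0]/rr, d["cy"]+f*th*p[1]/rr
    return d["cx"]+f*p[0]/p[2], d["cy"]+f*p[1]/p[2]
def onplane(d,u,v,z,fish=False):
    R,t,f=cam(d); x,y=(u-d["cx"])/f,(v-d["cy"])/f
    if fish:
        th=np.hypot(x,y); s=np.sin(th)/th if th>1e-9 else 1; ray=np.array([x*s,y*s,np.cos(th)])
    else: ray=np.array([x,y,1])
    C=-R.T@t; w=R.T@ray; return C+w*(z-C[2])/w[2]
def save(d,n): cv2.imwrite("pics/"+n,d["img"][:,:,::-1])
E
python3 - <<'E'
from h import *
for c in ("scene","top"):
    d=r.grab_frame(c); save(d,c+".png")
    for n in ("gauge","ring_face","gauge_tip","block","block_mouth","stand","stand_hole","other_block","mug","drill","tape","screwdriver"):
        print(c,n,[(np.round(m["position"]).tolist(),round(m["p"],2)) for m in r.mark_of(n,d)])
s=r.observe(); print(s, r.grip_point_offset)
E
```

```text
scene gauge [([630.0, 113.0, 84.0], 0.86), ([568.0, -4.0, 108.0], 0.82), ([684.0, 5.0, 54.0], 0.62), ([564.0, 220.0, 2.0], 0.27)]
scene ring_face [([570.0, -7.0, 107.0], 0.75), ([627.0, 113.0, 10.0], 0.63), ([682.0, 4.0, 9.0], 0.48), ([568.0, -3.0, 43.0], 0.36)]
scene gauge_tip [([629.0, 110.0, -1.0], 0.82), ([682.0, 9.0, 1.0], 0.79), ([574.0, -3.0, 30.0], 0.73), ([568.0, -5.0, 112.0], 0.37)]
scene block [([562.0, 219.0, 3.0], 0.83)]
scene block_mouth [([563.0, 218.0, 78.0], 0.79)]
scene stand [([574.0, -4.0, 5.0], 0.86)]
scene stand_hole [([574.0, -2.0, 108.0], 0.73)]
scene other_block [([508.0, -214.0, 0.0], 0.69), ([761.0, -277.0, -0.0], 0.16)]
scene mug [([678.0, 391.0, -1.0], 0.7)]
scene drill []
scene tape [([761.0, -278.0, 2.0], 0.79)]
scene screwdriver [([730.0, -73.0, 2.0], 0.64), ([512.0, -213.0, 1.0], 0.48)]
top gauge [([629.0, 112.0, 85.0], 0.89), ([570.0, -6.0, 111.0], 0.72), ([689.0, 22.0, 49.0], 0.58), ([566.0, 221.0, 5.0], 0.36)]
top ring_face [([682.0, 15.0, 10.0], 0.51)]
top gauge_tip [([632.0, 113.0, 1.0], 0.75), ([681.0, 5.0, -4.0], 0.51)]
top block [([562.0, 218.
[... 522 characters left out ...]
1.30109726e+00,  8.72015836e-02,  1.37072708e+00, -1.88973231e-05,
        1.68362497e+00, -1.03075841e-01]), 'joint_velocities': array([-0.00159004,  0.0016738 ,  0.00111552, -0.00271579, -0.00105947,
       -0.0004596 ]), 'effort': array([ 3.96048226e-04, -3.51722431e+01, -3.13457108e+01, -4.98307759e-05,
        4.38945317e-04, -5.93374416e-07]), 'tcp_pos': array([ 200.31235151, -512.22289568,  231.32625374]), 'orientation': array([ 2.02238210e-05,  9.82680284e-01,  1.85309090e-01, -7.73245092e-06]), 'force': array([-0.69969906, -0.5778547 , -0.25794058]), 'ft_torque': array([ 0.02963172,  0.04144098, -0.006298  ]), 'grip_force': 0.0, 'gripper_width': 1.004437400635491} 18.700000000000003
```

View images.

View pics/scene.png

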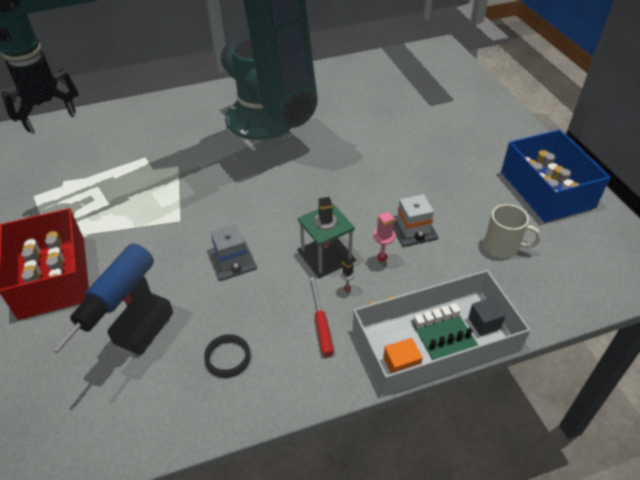

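View pics/top.png

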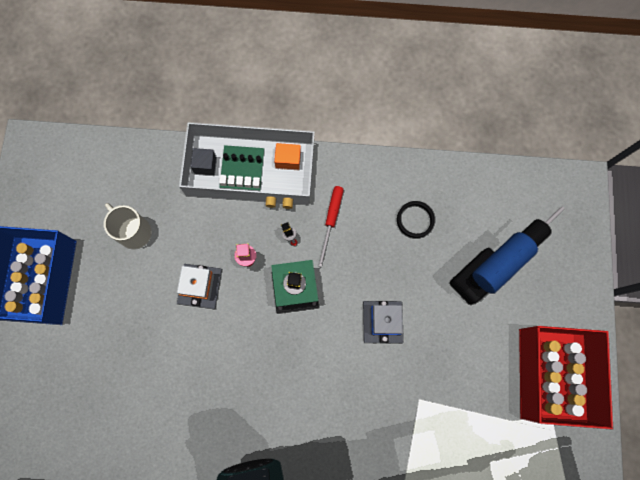

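apply_moves([
  {"linear": [531, -337, -59], "yaw": 0, "gripper": 85},
  {"linear": [531, -337, -59], "yaw": 0, "gripper": 85},
  {"linear": [531, -337, -59], "yaw": 0, "gripper": 85},
  {"linear": [531, -337, -59], "yaw": 0, "gripper": 85},
  {"linear": [531, -337, -59], "yaw": 0, "gripper": 85},
  {"linear": [531, -337, -59], "yaw": 0, "gripper": 85},
  {"linear": [531, -337, -59], "yaw": 0, "gripper": 85},
  {"linear": [531, -337, -59], "yaw": 0, "gripper": 85},
  {"linear": [531, -337, -59], "yaw": 0, "gripper": 85},
  {"linear": [531, -337, -59], "yaw": 0, "gripper": 85},
  {"linear": [531, -337, -59], "yaw": 0, "gripper": 85},
  {"linear": [531, -337, -59], "yaw": 0, "gripper": 85},
  {"linear": [531, -337, -59], "yaw": 0, "gripper": 85},
  {"linear": [531, -337, -59], "yaw": 0, "gripper": 85},
  {"linear": [531, -337, -59], "yaw": 0, "gripper": 85},
  {"linear": [531, -337, -59], "yaw": 0, "gripper": 85},
])

```text
time_s: 2.9
tcp_pos: [571.6, -5.9, 290.2]
orientation: [0.0, 0.983, 0.185, -0.0]
force: [0.8, 0.4, -0.3]
gripper_width: 0.991
grip_force: 0.0
```

```bash
python3 - <<'E'
from h import *
import pickle
d=r.grab_frame("wrist"); save(d,"w1.png"); pickle.dump(d,open("w1.pkl","wb"))
R,t,f=cam(d); print("campos",-R.T@t,"axis",R[2],f,d["cx"],d["cy"])
for n in ("gauge","stand_hole"):
    print(n,[(np.round(m["position"],1).tolist(),round(m["p"],2)) for m in r.mark_of(n,d)])
s=r.observe(); print(s["time_s"],s["tcp_pos"],s["orientation"],s["force"],s["joint_positions"])
E
```

```text
campos [650.45863359  25.1420067  433.93677218] axis [-0.3023792  -0.11595766 -0.94610816] 371.64829954431775 318.6916052376749 241.8016404491047
gauge [([527.5, 99.2, 21.0], 0.92), ([571.9, -3.5, 112.8], 0.77), ([726.1, 62.3, 19.8], 0.58), ([563.2, 221.1, 0.1], 0.34)]
stand_hole [([732.7, -73.0, 3.4], 0.66), ([762.1, -280.3, 1.6], 0.42)]
3.05 [571.58053533  -6.17926506 290.53114841] [1.88780629e-04 9.82859329e-01 1.84356979e-01 9.38145931e-05] [ 0.45345723 -1.16804914 -0.01587532] [-1.09815727e-01  1.32194627e-01  1.20516019e+00 -3.15159930e-04
  1.80394846e+00  1.09007256e+00]
```

View pics/w1.png

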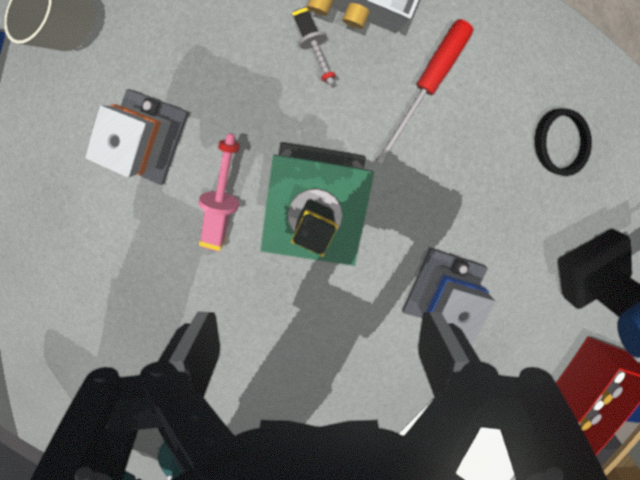

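```bash
python3 - <<'E'
from h import *
import pickle
d=pickle.load(open("w1.pkl","rb"))
c=d["img"][180:275,250:380,::-1]; a=cv2.resize(c,None,fx=6,fy=6,interpolation=cv2.INTER_CUBIC)
a=np.clip(a.astype(float)*1.7,0,255).astype(np.uint8)
cv2.imwrite("pics/w1c.png",a)
# bore
g=d["img"][125:158,95:135].astype(int).sum(2); ys,xs=np.where(g<g.max()*0.5)
print(xs.size)
b=d["img"][95:195,80:195,::-1]; cv2.imwrite("pics/w1b.png",cv2.resize(b,None,fx=5,fy=5,interpolation=cv2.INTER_CUBIC))
E
```

```text
62
```

View pics/w1c.png

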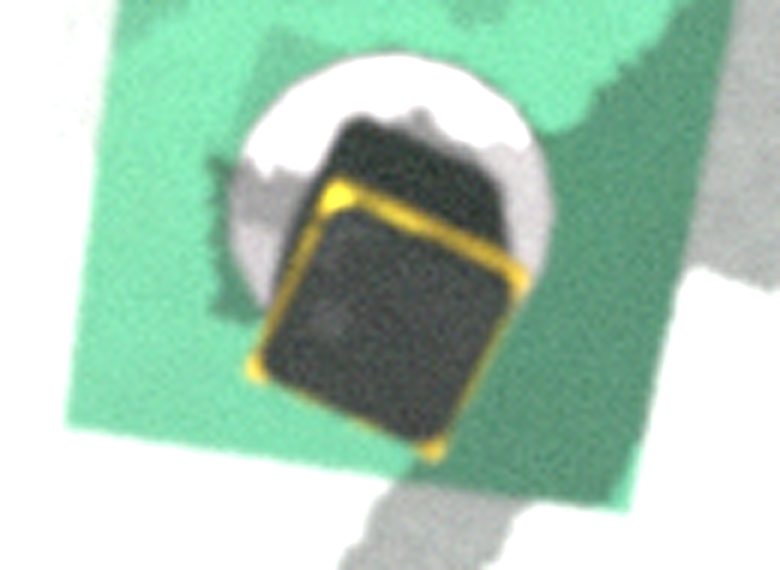

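View pics/w1b.png

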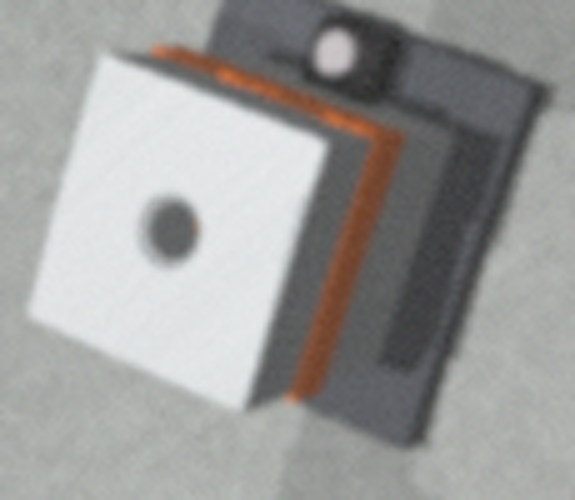

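```bash
python3 - <<'E'
from h import *
import pickle
d=pickle.load(open("w1.pkl","rb"))
def pts(L,k,o,z):
    return np.array([onplane(d,(u+.5)/k-.5+o[0],(v+.5)/k-.5+o[1],z,True)[:2] for u,v in L])
for n,P in (("grip",pts([(340,187),(525,280),(435,455),(255,370)],6,(250,180),170)),
 ("gripblk",pts([(340,205),(515,287),(432,445),(262,365)],6,(250,180),172)),
 ("stand",pts([(67,427),(629,512)],6,(250,180),110)),
 ("blk",pts([(103,52),(328,145),(243,410),(28,318)],5,(80,95),80)),("bore",pts([(170,230)],5,(80,95),80)),
 ("bandbottom? ",pts([(393,213)],6,(250,180),116))):
    e=np.diff(np.vstack([P,P[:1]]),axis=0)
    print(n,P.mean(0).round(1),np.hypot(*e.T).round(1),np.degrees(np.arctan2(e[:,1],e[:,0])).round(1))
E
```

```text
grip [570.9  -1.9] [25.6 25.6 25.3 26. ] [-96.2 175.7  84.5  -3.5]
gripblk [571.2  -1.6] [23.8 23.1 23.6 22.8] [-94.6 175.2  84.6  -4.5]
stand [528.3 -10.8] [89.2 89.2] [-77.9 102.1]
blk [563.3 222.2] [60.4 59.1 59.8 60.9] [-94.1 176.1  87.6  -3.4]
bore [563.7 222.1] [0.] [0.]
bandbottom?  [571.   -1.8] [0.] [0.]
```

apply_moves([
  {"linear": [1, -4, 0], "yaw": 0.15, "gripper": 85},
  {"linear": [1, -4, 20], "yaw": 0.3, "gripper": 85},
  {"linear": [1, -4, 40], "yaw": 0.45, "gripper": 85},
  {"linear": [1, -4, 80], "yaw": 0.456, "gripper": 85},
  {"linear": [1, -4, 110], "yaw": 0.456, "gripper": 85},
  {"linear": [1, -4, 140], "yaw": 0.456, "gripper": 85},
  {"linear": [1, -4, 162], "yaw": 0.456, "gripper": 85},
  {"linear": [1, -4, 162], "yaw": 0.456, "gripper": 85},
  {"linear": [1, -4, 162], "yaw": 0.456, "gripper": 85},
], squeeze=60)

```text
time_s: 3.95
tcp_pos: [571.4, -1.6, 128.8]
orientation: [0.0, 0.999, -0.042, 0.0]
force: [0.4, 0.6, 0.5]
gripper_width: 0.997
grip_force: 0.0
```

```bash
python3 - <<'E'
from h import *
d=r.grab_frame("wrist"); save(d,"w2.png")
s=r.observe(); print(s["time_s"],s["tcp_pos"],s["orientation"],s["force"],s["joint_positions"])
E
```

```text
4.0 [572.29420783  -1.499068   130.03690223] [ 1.30663977e-04  9.99115695e-01 -4.20245052e-02  1.32351182e-03] [ 0.01541938  0.18755175 -0.15328375] [-1.01622298e-01  1.75395828e-01  1.47449516e+00 -1.03579448e-04
  1.48904377e+00  1.55325619e+00]
```

View pics/w2.png

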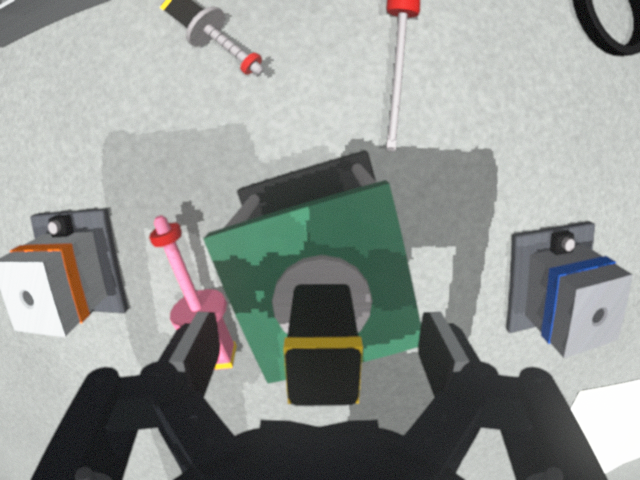

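The picture shows the grip at pixels (323, 370), centred and square between the open fingers. I'll close on it.

apply_moves([
  {"linear": [0, 0, 0], "yaw": 0, "gripper": 15},
  {"linear": [0, 0, 0], "yaw": 0, "gripper": 15},
  {"linear": [0, 0, 0], "yaw": 0, "gripper": 15},
  {"linear": [0, 0, 0], "yaw": 0, "gripper": 15},
  {"linear": [0, 0, 0], "yaw": 0, "gripper": 15},
  {"linear": [0, 0, 0], "yaw": 0, "gripper": 15},
  {"linear": [0, 0, 0], "yaw": 0, "gripper": 15},
  {"linear": [0, 0, 0], "yaw": 0, "gripper": 15},
], squeeze=60)

```text
time_s: 4.8
tcp_pos: [572.0, -1.1, 129.1]
orientation: [0.0, 0.999, -0.042, 0.001]
force: [-0.7, -1.2, 4.4]
gripper_width: 0.299
grip_force: 59.8
```

apply_moves([
  {"linear": [0, 0, -15], "yaw": 0, "gripper": 15},
  {"linear": [0, 0, -35], "yaw": 0, "gripper": 15},
  {"linear": [0, 0, -60], "yaw": 0, "gripper": 15},
  {"linear": [0, 0, -85], "yaw": 0, "gripper": 15},
  {"linear": [0, 0, -105], "yaw": 0, "gripper": 15},
  {"linear": [0, 0, -105], "yaw": 0, "gripper": 15},
  {"linear": [-2, -20, -105], "yaw": 0, "gripper": 15},
  {"linear": [-6, -55, -105], "yaw": 0, "gripper": 15},
  {"linear": [-11, -95, -105], "yaw": 0, "gripper": 15},
  {"linear": [-16, -135, -105], "yaw": 0, "gripper": 15},
  {"linear": [-21, -175, -105], "yaw": 0, "gripper": 15},
  {"linear": [-24, -205, -100], "yaw": 0, "gripper": 15},
  {"linear": [-26.3, -222.5, -90], "yaw": 0, "gripper": 15},
  {"linear": [-26.3, -222.5, -75], "yaw": 0, "gripper": 15},
  {"linear": [-26.3, -222.5, -75], "yaw": 0, "gripper": 15},
  {"linear": [-26.3, -222.5, -75], "yaw": 0, "gripper": 15},
  {"linear": [-26.3, -222.5, -75], "yaw": 0, "gripper": 15},
])

```text
time_s: 6.5
tcp_pos: [564.3, 221.7, 203.6]
orientation: [0.0, 0.999, -0.043, 0.0]
force: [0.9, 0.3, -2.7]
gripper_width: 0.291
grip_force: 59.4
```

```bash
python3 - <<'E'
from h import *
import pickle
for c in ("wrist","scene"):
    d=r.grab_frame(c); pickle.dump(d,open(c+"3.pkl","wb"))
    for n in ("gauge_tip","ring_face","gauge","block_mouth"): print(c,n,[(np.round(m["position"],1).tolist(),round(m["p"],2)) for m in r.mark_of(n,d)][:4])
    if c=="wrist": save(d,"w3.png")
    else: cv2.imwrite("pics/s3.png",cv2.resize(d["img"][130:260,340:470,::-1],None,fx=4.5,fy=4.5,interpolation=cv2.INTER_CUBIC))
s=r.observe(); print(s["time_s"],s["tcp_pos"],s["orientation"],s["force"],s["ft_torque"])
E
```

```text
wrist gauge_tip [([564.4, 223.1, 104.1], 0.97), ([687.5, 29.8, 29.6], 0.61), ([605.1, 106.1, 33.4], 0.61)]
wrist ring_face [([589.5, 109.9, 40.2], 0.68), ([561.5, 219.6, 118.9], 0.64), ([693.6, 27.7, 23.4], 0.61)]
wrist gauge [([565.0, 222.0, 183.0], 0.91), ([726.4, 66.2, 17.0], 0.9), ([524.6, 100.5, 22.7], 0.64), ([679.0, 389.5, 3.1], 0.51)]
wrist block_mouth [([557.8, 221.6, 79.8], 0.94), ([570.9, -5.5, 109.9], 0.73)]
scene gauge_tip [([563.2, 219.7, 102.7], 0.76), ([602.3, 104.9, 38.1], 0.58), ([692.6, 27.9, 27.1], 0.52)]
scene ring_face [([698.1, 27.6, 27.2], 0.58), ([592.4, 113.0, 35.2], 0.58), ([560.3, 220.3, 118.0], 0.36)]
scene gauge [([525.4, 99.0, 27.1], 0.93), ([760.5, -275.8, 1.4], 0.64), ([729.6, 60.5, 17.8], 0.61), ([561.9, 221.4, 185.7], 0.56)]
scene block_mouth [([564.1, 215.6, 78.2], 0.92)]
7.0 [563.90124219 223.01656238 203.40349286] [ 4.90735918e-06  9.99135267e-01 -4.15776892e-02  1.18187066e-04] [-1.0428489  -0.62335179 -3.13908762] [ 0.02342602 -0.02022581 -0.08472965]
```

View pics/w3.png

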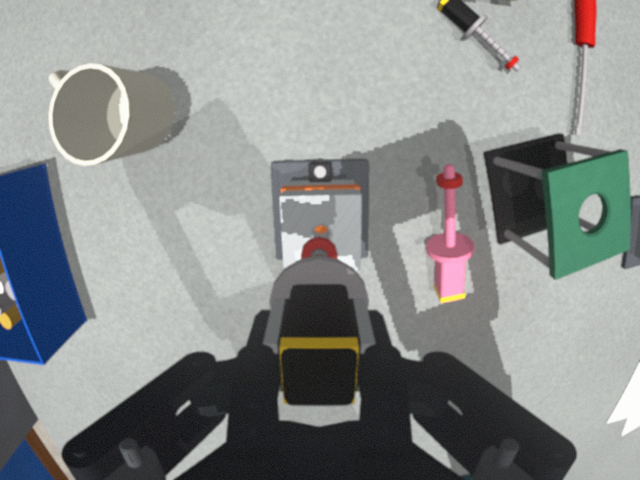

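View pics/s3.png

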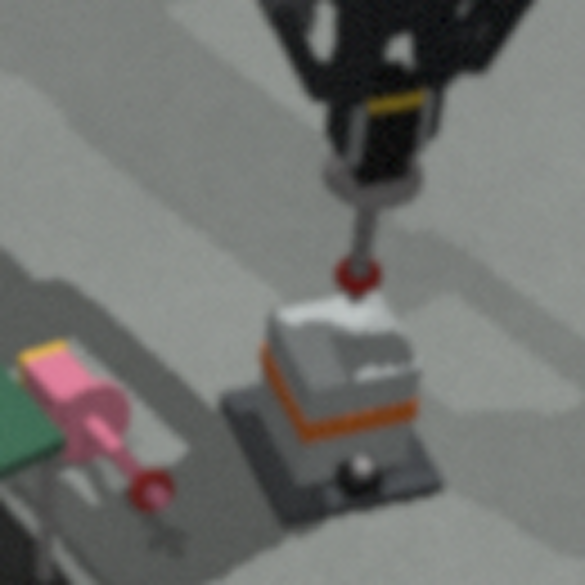

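apply_moves([
  {"linear": [0, 0, 10], "yaw": 0, "gripper": 15},
  {"linear": [0, 0, 18], "yaw": 0, "gripper": 15},
  {"linear": [0, 0, 22], "yaw": 0, "gripper": 15},
  {"linear": [0, 0, 24], "yaw": 0, "gripper": 15},
  {"linear": [0, 0, 25], "yaw": 0, "gripper": 15},
  {"linear": [0, 0, 26], "yaw": 0, "gripper": 15},
  {"linear": [0, 0, 26], "yaw": 0, "gripper": 15},
], squeeze=40)

```text
time_s: 7.7
tcp_pos: [564.0, 222.9, 177.6]
orientation: [0.0, 0.999, -0.042, 0.0]
force: [-0.4, -0.7, -2.2]
gripper_width: 0.296
grip_force: 59.5
```

apply_moves([
  {"linear": [0, 0, 1], "yaw": 0, "gripper": 15},
  {"linear": [0, 0, 2], "yaw": 0, "gripper": 15},
  {"linear": [0, 0, 3], "yaw": 0, "gripper": 15},
  {"linear": [0, 0, 3], "yaw": 0, "gripper": 15},
], squeeze=40)

```text
time_s: 8.1
tcp_pos: [564.5, 222.5, 175.8]
orientation: [0.0, 0.999, -0.042, 0.001]
force: [-0.7, -3.3, 5.0]
gripper_width: 0.3
grip_force: 60.4
```

apply_moves([
  {"linear": [0, 0.7, 0], "yaw": 0, "gripper": 15},
  {"linear": [0, 1.4, 0], "yaw": 0, "gripper": 15},
  {"linear": [0, 1.8, 0], "yaw": 0, "gripper": 15},
  {"linear": [0, 1.8, 0], "yaw": 0, "gripper": 15},
])

```text
time_s: 8.5
tcp_pos: [563.5, 221.3, 173.0]
orientation: [0.0, 0.999, -0.042, -0.001]
force: [0.1, -0.4, -1.9]
gripper_width: 0.297
grip_force: 59.6
```

apply_moves([
  {"linear": [0, 0, 1], "yaw": 0, "gripper": 15},
  {"linear": [0, 0, 2], "yaw": 0, "gripper": 15},
  {"linear": [0, 0, 3], "yaw": 0, "gripper": 15},
  {"linear": [0, 0, 3], "yaw": 0, "gripper": 15},
])

```text
time_s: 8.9
tcp_pos: [563.6, 221.2, 170.8]
orientation: [0.0, 0.999, -0.042, -0.0]
force: [1.0, -1.1, -3.5]
gripper_width: 0.298
grip_force: 59.5
```

apply_moves([
  {"linear": [0, 0, 2], "yaw": 0, "gripper": 15},
  {"linear": [0, 0, 4], "yaw": 0, "gripper": 15},
  {"linear": [0, 0, 6], "yaw": 0, "gripper": 15},
  {"linear": [0, 0, 8], "yaw": 0, "gripper": 15},
  {"linear": [0, 0, 10], "yaw": 0, "gripper": 15},
  {"linear": [0, 0, 10], "yaw": 0, "gripper": 15},
])

```text
time_s: 9.5
tcp_pos: [563.7, 221.2, 161.5]
orientation: [-0.0, 0.999, -0.042, 0.0]
force: [0.1, -1.8, 1.5]
gripper_width: 0.293
grip_force: 59.9
```

apply_moves([
  {"linear": [0, 0.5, 2], "yaw": 0, "gripper": 15},
  {"linear": [0, 0.5, 4], "yaw": 0, "gripper": 15},
  {"linear": [0, 0.5, 6], "yaw": 0, "gripper": 15},
  {"linear": [0, 0.5, 8], "yaw": 0, "gripper": 15},
  {"linear": [0, 0.5, 8], "yaw": 0, "gripper": 15},
])

```text
time_s: 10.0
tcp_pos: [563.7, 221.1, 152.8]
orientation: [-0.0, 0.999, -0.041, -0.0]
force: [-0.0, 0.9, 0.0]
gripper_width: 0.297
grip_force: 59.8
```

apply_moves([
  {"linear": [0, 0, 1], "yaw": 0, "gripper": 15},
  {"linear": [0, 0, 2], "yaw": 0, "gripper": 15},
  {"linear": [0, 0, 2], "yaw": 0, "gripper": 15},
])

```text
time_s: 10.3
tcp_pos: [563.7, 221.0, 151.0]
orientation: [-0.0, 0.999, -0.042, -0.0]
force: [0.8, 1.6, 0.6]
gripper_width: 0.295
grip_force: 59.8
```

apply_moves([
  {"linear": [0, 0, 0.7], "yaw": 0, "gripper": 15},
  {"linear": [0, 0, 1.5], "yaw": 0, "gripper": 15},
  {"linear": [0, 0, 1.5], "yaw": 0, "gripper": 15},
])

```text
time_s: 10.6
tcp_pos: [563.7, 220.9, 149.7]
orientation: [-0.0, 0.999, -0.042, 0.0]
force: [-0.1, 2.3, -0.4]
gripper_width: 0.296
grip_force: 59.8
```

apply_moves([
  {"linear": [0, -0.4, 1], "yaw": 0, "gripper": 15},
  {"linear": [0, -0.4, 2], "yaw": 0, "gripper": 15},
  {"linear": [0, -0.4, 2], "yaw": 0, "gripper": 15},
])

```text
time_s: 10.9
tcp_pos: [563.6, 220.9, 147.5]
orientation: [0.0, 0.999, -0.042, -0.0]
force: [0.4, 0.7, 0.9]
gripper_width: 0.295
grip_force: 59.9
```

apply_moves([
  {"linear": [0, 0, 1], "yaw": 0, "gripper": 15},
  {"linear": [0, 0, 2], "yaw": 0, "gripper": 15},
  {"linear": [0, 0, 2], "yaw": 0, "gripper": 15},
])

```text
time_s: 11.2
tcp_pos: [563.8, 220.9, 147.4]
orientation: [0.0, 0.999, -0.042, 0.001]
force: [-1.9, -1.1, 6.0]
gripper_width: 0.299
grip_force: 60.6
```

apply_moves([
  {"linear": [0, 0, 0.4], "yaw": 0, "gripper": 15},
  {"linear": [0, 0, 0.4], "yaw": 0, "gripper": 15},
  {"linear": [0, 0, 0.4], "yaw": 0, "gripper": 15},
])

```text
time_s: 11.5
tcp_pos: [563.8, 220.9, 147.3]
orientation: [0.0, 0.999, -0.042, 0.001]
force: [-2.3, -0.4, 6.5]
gripper_width: 0.301
grip_force: 60.8
```

apply_moves([
  {"linear": [-0.5, 0, 0.4], "yaw": 0, "gripper": 15},
  {"linear": [-0.5, 0, 0.9], "yaw": 0, "gripper": 15},
  {"linear": [-0.5, 0, 0.9], "yaw": 0, "gripper": 15},
  {"linear": [-0.5, 0, 0.9], "yaw": 0, "gripper": 15},
])

```text
time_s: 11.9
tcp_pos: [563.8, 220.9, 147.3]
orientation: [-0.0, 0.999, -0.042, 0.001]
force: [-2.6, 0.2, 9.3]
gripper_width: 0.3
grip_force: 61.0
```

```bash
python3 - <<'E'
from h import *
F=[]
for c in ("wrist","scene"):
    d=r.grab_frame(c)
    for n in ("gauge","ring_face"): print(c,n,[(np.round(m["position"],1).tolist(),round(m["p"],2)) for m in r.mark_of(n,d)][:5])
    if c=="wrist": save(d,"w4.png")
s=r.observe(); print(s["time_s"],s["tcp_pos"],s["orientation"],s["force"],s["ft_torque"])
E
```

```text
wrist gauge [([563.8, 220.9, 131.0], 0.88), ([726.3, 63.2, 17.5], 0.72), ([526.5, 96.1, 23.0], 0.65)]
wrist ring_face [([561.7, 218.5, 79.5], 0.63), ([691.0, 26.8, 23.1], 0.58), ([591.0, 106.3, 37.8], 0.55)]
scene gauge [([561.1, 217.6, 129.6], 0.88), ([525.5, 103.0, 27.4], 0.76), ([733.9, 61.2, 21.5], 0.49)]
scene ring_face [([592.9, 110.1, 35.8], 0.52), ([562.0, 219.7, 80.8], 0.4), ([698.3, 28.4, 24.6], 0.38)]
12.2 [563.77733679 220.96623129 147.30400491] [-6.71681867e-05  9.99130169e-01 -4.16748323e-02  1.45219053e-03] [-1.06487497 -0.01663961  9.40934699] [-0.05292068  0.5810911  -0.01484429]
```

View pics/w4.png

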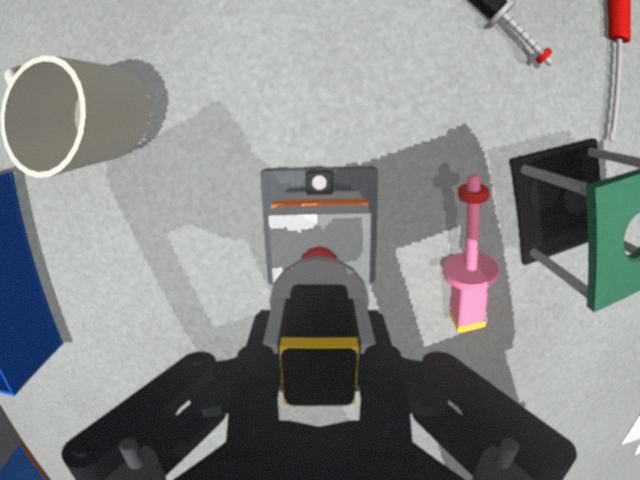

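```bash
python3 - <<'E'
from h import *
import pickle
d=pickle.load(open("wrist3.pkl","rb")); im=d["img"].astype(int)
g=(im[:,:,1]>im[:,:,0]*1.3)&(im[:,:,1]>50)
m=np.zeros((480,640),np.uint8); m[130:300,540:636]=g[130:300,540:636]
m=cv2.morphologyEx(m,cv2.MORPH_OPEN,np.ones((3,3),np.uint8))
cs,h=cv2.findContours(m,cv2.RETR_CCOMP,cv2.CHAIN_APPROX_NONE)
for c,hh in zip(cs,h[0]):
    if hh[3]>=0 and len(c)>30:
        P=np.array([onplane(d,u,v,110,True)[:2] for u,v in c[:,0]],np.float32)
        print("hole",len(c),cv2.minEnclosingCircle(P),P.mean(0), c[:,0].mean(0))
        P=np.array([onplane(d,u,v,100,True)[:2] for u,v in c[:,0]],np.float32); print("z100",P.min(0),P.max(0))
P=np.array([onplane(d,u,v,110,True)[:2] for u,v in [(544,170),(627,151),(632,258),(553,277)]]); print(P,P.mean(0))
E
```

```text
hole 92 ((573.8010864257812, 3.7466089725494385), 16.950769424438477) [573.7581     3.179088] [590.22826087 212.44565217]
z100 [553.48444 -21.47443] [588.16064   10.008266]
[[608.59162425  54.71870976]
 [624.5172435  -36.17278273]
 [527.5665786  -61.86487351]
 [521.19147096  35.25647411]] [570.46672933  -2.01561809]
```

apply_moves([
  {"linear": [0, 0, -3], "yaw": 0, "gripper": 15},
  {"linear": [0, 0, -7], "yaw": 0, "gripper": 15},
  {"linear": [0, 0, -12], "yaw": 0, "gripper": 15},
  {"linear": [0, 0, -18], "yaw": 0, "gripper": 15},
  {"linear": [0, 0, -25], "yaw": 0, "gripper": 15},
  {"linear": [0, 0, -35], "yaw": 0, "gripper": 15},
  {"linear": [0, 0, -50], "yaw": 0, "gripper": 15},
  {"linear": [0, 0, -70], "yaw": 0, "gripper": 15},
  {"linear": [0, 0, -90], "yaw": 0, "gripper": 15},
  {"linear": [0, 0, -90], "yaw": 0, "gripper": 15},
  {"linear": [0, 0, -90], "yaw": 0, "gripper": 15},
])

```text
time_s: 13.3
tcp_pos: [563.3, 221.5, 235.6]
orientation: [-0.0, 0.999, -0.041, 0.001]
force: [0.0, -0.1, -3.0]
gripper_width: 0.298
grip_force: 59.5
```

apply_moves([
  {"linear": [3, 20, 0], "yaw": 0, "gripper": 15},
  {"linear": [9, 60, 0], "yaw": 0, "gripper": 15},
  {"linear": [15, 100, 0], "yaw": 0, "gripper": 15},
  {"linear": [19, 129, 0], "yaw": 0, "gripper": 15},
  {"linear": [19, 129, 0], "yaw": 0, "gripper": 15},
  {"linear": [19, 129, 0], "yaw": 0, "gripper": 15},
  {"linear": [19, 129, 0], "yaw": 0, "gripper": 15},
])

```text
time_s: 14.0
tcp_pos: [570.9, 91.9, 233.6]
orientation: [-0.0, 0.999, -0.041, -0.001]
force: [0.7, 0.2, -1.9]
gripper_width: 0.3
grip_force: 59.4
```

```bash
python3 - <<'E'
from h import *
import pickle
d=r.grab_frame("wrist"); save(d,"w5.png"); pickle.dump(d,open("w5.pkl","wb"))
s=r.observe(); print(s["time_s"],s["tcp_pos"],s["orientation"],s["force"])
for n in ("gauge","ring_face","gauge_tip","stand_hole"): print(n,[(np.round(m["position"],1).tolist(),round(m["p"],2)) for m in r.mark_of(n,d)][:5])
im=d["img"].astype(int)
m=((im[:,:,1]>im[:,:,0]*1.3)&(im[:,:,1]>40)).astype(np.uint8)
m=cv2.morphologyEx(m,cv2.MORPH_OPEN,np.ones((3,3),np.uint8))
cs,h=cv2.findContours(m,cv2.RETR_CCOMP,cv2.CHAIN_APPROX_NONE)
for c,hh in zip(cs,h[0]):
    if hh[3]>=0 and len(c)>40:
        P=np.array([onplane(d,u,v,110,True)[:2] for u,v in c[:,0]],np.float32)
        print("hole",len(c),cv2.minEnclosingCircle(P),P.mean(0), c[:,0].mean(0))
E
```

```text
14.05 [571.0273277   92.10553735 233.8156767 ] [-1.72899283e-04  9.99163080e-01 -4.08982851e-02 -6.62945446e-04] [-0.07905206  0.27076321 -2.18814537]
gauge [([725.6, 63.1, 14.1], 0.84), ([525.0, 97.7, 20.1], 0.7), ([570.5, 91.0, 213.6], 0.61)]
ring_face [([566.0, 91.0, 168.2], 0.6), ([589.7, 105.1, 41.5], 0.57), ([559.1, 221.1, 82.6], 0.5)]
gauge_tip [([572.2, 92.8, 134.9], 0.94), ([690.2, 26.9, 30.7], 0.91), ([603.5, 107.2, 38.7], 0.85)]
stand_hole [([571.2, -3.8, 108.6], 0.68)]
hole 111 ((572.9029541015625, -0.2573990821838379), 16.916324615478516) [5.7315808e+02 1.5572223e-01] [438.35135135 220.71171171]
```

View pics/w5.png

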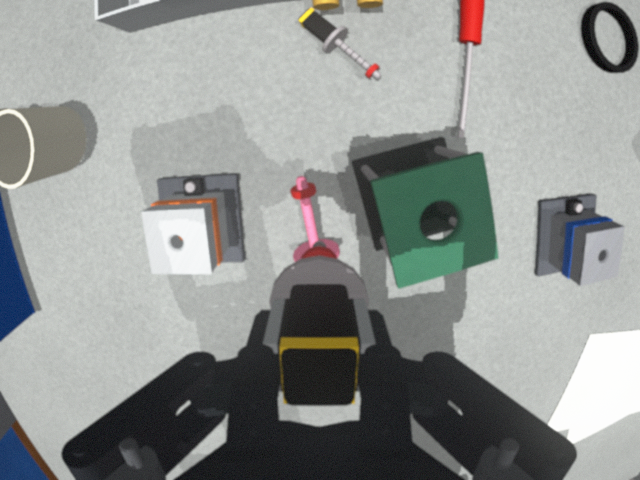

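apply_moves([
  {"linear": [4, 35, 0], "yaw": 0, "gripper": 15},
  {"linear": [8, 70, 0], "yaw": 0, "gripper": 15},
  {"linear": [10.3, 91.8, 0], "yaw": 0, "gripper": 15},
  {"linear": [10.3, 91.8, 0], "yaw": 0, "gripper": 15},
  {"linear": [10.3, 91.8, 10], "yaw": 0, "gripper": 15},
  {"linear": [10.3, 91.8, 25], "yaw": 0, "gripper": 15},
  {"linear": [10.3, 91.8, 40], "yaw": 0, "gripper": 15},
  {"linear": [10.3, 91.8, 45], "yaw": 0, "gripper": 15},
  {"linear": [10.3, 91.8, 45], "yaw": 0, "gripper": 15},
  {"linear": [10.3, 91.8, 45], "yaw": 0, "gripper": 15},
])

```text
time_s: 15.25
tcp_pos: [574.1, -0.9, 189.4]
orientation: [0.0, 0.999, -0.041, -0.0]
force: [0.4, -0.3, -2.3]
gripper_width: 0.297
grip_force: 59.4
```

```bash
python3 - <<'E'
from h import *
s=r.observe(); print(s["time_s"],s["tcp_pos"],s["orientation"],s["force"])
for c,b in (("wrist",(180,330,240,400)),):
    d=r.grab_frame(c); a=d["img"][b[0]:b[1],b[2]:b[3],::-1].astype(float)*1.6
    cv2.imwrite("pics/w6.png",cv2.resize(np.clip(a,0,255).astype(np.uint8),None,fx=4,fy=4,interpolation=cv2.INTER_CUBIC))
d=r.grab_frame("scene")
cv2.imwrite("pics/s6.png",cv2.resize(d["img"][150:290,270:410,::-1],None,fx=4.2,fy=4.2,interpolation=cv2.INTER_CUBIC))
E
```

```text
15.25 [574.11836282  -0.94692027 189.42606682] [ 2.26907060e-05  9.99146898e-01 -4.12974068e-02 -1.11370733e-05] [ 0.41854276 -0.26958522 -2.25141762]
```

View pics/s6.png

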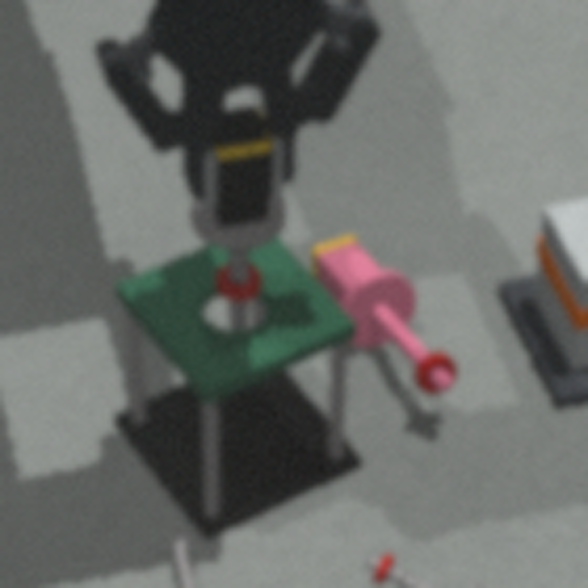

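```bash
python3 - <<'E'
from h import *
d=r.grab_frame("scene"); im=cv2.cvtColor(d["img"],cv2.COLOR_RGB2HSV)
x0,y0=270,150; c=im[y0:290,x0:410].astype(int)
# red ring centroid within the hand area, and plate hull centroid
red=((c[...,0]<8)|(c[...,0]>172))&(c[...,1]>130)&(c[...,2]>40); red[:,90:]=0; red[90:]=0
ys,xs=np.where(red); u,v=xs.mean()+x0,ys.mean()+y0
print("ring px",u,v,xs.size,"at ring mid z 127:",onplane(d,u,v,127))
g=((c[...,0]>60)&(c[...,0]<95)&(c[...,1]>80)).astype(np.uint8)
n,l,st,ce=cv2.connectedComponentsWithStats(g); k=1+st[1:,4].argmax(); cs,_=cv2.findContours((l==k).astype(np.uint8),cv2.RETR_EXTERNAL,cv2.CHAIN_APPROX_NONE)
q=cv2.approxPolyDP(cv2.convexHull(cs[0]),4,True)[:,0]+[x0,y0]; print(q.tolist(),[onplane(d,a,b,110)[:2].round(1).tolist() for a,b in q])
print("hole proj",proj(d,(572.9,-.3,110)),"crop",[(p-o)*4.2 for p,o in zip(proj(d,(572.9,-.3,110)),(x0,y0))])
print("rod proj",[(p-o)*4.2 for p,o in zip(proj(d,(573.2,-.9,110)),(x0,y0))])
for m in r.mark_of("stand_hole",d)+r.mark_of("ring_face",d)+r.mark_of("gauge_tip",d): print(np.round(m["position"],1),round(m["p"],2))
E
```

```text
ring px 326.35714285714283 217.85714285714286 28 at ring mid z 127: [576.69682616  -2.81670205 127.        ]
[[352, 228], [319, 242], [299, 218], [336, 208]] [[608.3, 43.9], [622.6, -35.7], [540.5, -53.2], [538.9, 33.2]]
hole proj (np.float64(326.9113868988764), np.float64(221.9898081542903)) crop [np.float64(239.0278249752809), np.float64(302.35719424801925)]
rod proj [np.float64(238.1266037047674), np.float64(303.03212634030217)]
[573.   -4.4 107.7] 0.86
[728.7 -72.1  -0.9] 0.72
[595.2 111.8  36. ] 0.63
[569.7  -3.  121.4] 0.55
[696.7  28.8  25.3] 0.51
[ 5.758e+02 -3.000e-01  9.000e+01] 0.96
[604.6 104.1  38.1] 0.64
[691.   29.6  27.5] 0.56
[562.8 215.4  80.6] 0.38
[ 7.614e+02 -2.776e+02 -3.000e-01] 0.27
```

apply_moves([
  {"linear": [0, 0.5, 5], "yaw": 0, "gripper": 15},
  {"linear": [0, 0.5, 9], "yaw": 0, "gripper": 15},
  {"linear": [0, 0.5, 12], "yaw": 0, "gripper": 15},
  {"linear": [0, 0.5, 15], "yaw": 0, "gripper": 15},
  {"linear": [0, 0.5, 15], "yaw": 0, "gripper": 15},
])

```text
time_s: 16.05
tcp_pos: [573.6, -1.8, 173.6]
orientation: [-0.0, 0.999, -0.042, -0.001]
force: [-0.1, -0.4, -2.1]
gripper_width: 0.298
grip_force: 59.4
```

apply_moves([
  {"linear": [0, 0, 5], "yaw": 0, "gripper": 15},
  {"linear": [0, 0, 11], "yaw": 0, "gripper": 15},
  {"linear": [0, 0, 18], "yaw": 0, "gripper": 15},
  {"linear": [0, 0, 25], "yaw": 0, "gripper": 15},
  {"linear": [0, 0, 32], "yaw": 0, "gripper": 15},
  {"linear": [0, 0, 37], "yaw": 0, "gripper": 15},
  {"linear": [0, 0, 40], "yaw": 0, "gripper": 15},
  {"linear": [0, 0, 40], "yaw": 0, "gripper": 15},
  {"linear": [0, 0, 40], "yaw": 0, "gripper": 15},
])

```text
time_s: 16.95
tcp_pos: [574.2, -1.8, 134.7]
orientation: [0.0, 0.999, -0.042, 0.0]
force: [0.1, -0.0, -2.2]
gripper_width: 0.295
grip_force: 59.4
```

apply_moves([
  {"linear": [0, 0, 1.5], "yaw": 0, "gripper": 15},
  {"linear": [0, 0, 3], "yaw": 0, "gripper": 15},
  {"linear": [0, 0, 4], "yaw": 0, "gripper": 15},
  {"linear": [0, 0, 4.5], "yaw": 0, "gripper": 15},
  {"linear": [0, 0, 4.5], "yaw": 0, "gripper": 15},
])

```text
time_s: 17.45
tcp_pos: [573.9, -1.8, 129.9]
orientation: [0.0, 0.999, -0.042, -0.0]
force: [0.2, -0.1, -1.7]
gripper_width: 0.295
grip_force: 59.4
```

apply_moves([
  {"linear": [0, 0, 0.7], "yaw": 0, "gripper": 15},
  {"linear": [0, 0, 1.5], "yaw": 0, "gripper": 15},
  {"linear": [0, 0, 1.5], "yaw": 0, "gripper": 15},
  {"linear": [0, 0, 1.5], "yaw": 0, "gripper": 15},
])

```text
time_s: 17.85
tcp_pos: [574.2, -1.8, 129.1]
orientation: [0.0, 0.999, -0.042, 0.0]
force: [-1.2, 0.3, 0.7]
gripper_width: 0.293
grip_force: 59.9
```

apply_moves([
  {"linear": [0, 0, 0], "yaw": 0, "gripper": 32},
  {"linear": [0, 0, 0], "yaw": 0, "gripper": 40},
  {"linear": [0, 0, 0], "yaw": 0, "gripper": 85},
  {"linear": [0, 0, 0], "yaw": 0, "gripper": 85},
  {"linear": [0, 0, 0], "yaw": 0, "gripper": 85},
  {"linear": [0, 0, 0], "yaw": 0, "gripper": 85},
  {"linear": [0, 0, 0], "yaw": 0, "gripper": 85},
  {"linear": [0, 0, 0], "yaw": 0, "gripper": 85},
])

```text
time_s: 18.65
tcp_pos: [574.0, -1.8, 128.5]
orientation: [0.0, 0.999, -0.042, -0.0]
force: [0.4, 0.4, -0.0]
gripper_width: 0.997
grip_force: 0.0
```

apply_moves([
  {"linear": [0, 0, -10], "yaw": 0, "gripper": 85},
  {"linear": [0, 0, -30], "yaw": 0, "gripper": 85},
  {"linear": [0, 0, -60], "yaw": 0, "gripper": 85},
  {"linear": [0, 0, -100], "yaw": 0, "gripper": 85},
  {"linear": [0, 0, -140], "yaw": 0, "gripper": 85},
  {"linear": [0, 0, -160], "yaw": 0, "gripper": 85},
  {"linear": [0, 0, -160], "yaw": 0, "gripper": 85},
  {"linear": [0, 0, -160], "yaw": 0, "gripper": 85},
])

```text
time_s: 19.45
tcp_pos: [574.0, -1.8, 288.7]
orientation: [0.0, 0.999, -0.042, 0.0]
force: [-0.7, 0.1, -0.7]
gripper_width: 0.996
grip_force: 0.0
```

```bash
python3 - <<'E'
from h import *
for c in ("wrist","scene"):
    d=r.grab_frame(c)
    for n in ("gauge","ring_face","gauge_tip","stand_hole"): print(c,n,[(np.round(m["position"],1).tolist(),round(m["p"],2)) for m in r.mark_of(n,d) if abs(m["position"][0]-572)<20 and abs(m["position"][1])<20])
s=r.observe(); print(s["time_s"],s["tcp_pos"],s["force"],s["grip_force"])
E
```

```text
wrist gauge [([577.2, -1.1, 114.1], 0.98)]
wrist ring_face []
wrist gauge_tip [([576.6, -1.9, 110.8], 0.72)]
wrist stand_hole []
scene gauge [([570.3, -6.1, 110.0], 0.96)]
scene ring_face []
scene gauge_tip [([573.3, -5.0, 30.2], 0.66)]
scene stand_hole [([573.3, -4.8, 108.2], 0.72), ([569.4, -3.8, 108.2], 0.47)]
19.95 [573.92962066  -1.80138157 288.09615781] [ 0.66446454 -0.35446607 -0.48055219] 0.0
```

```bash
python3 -c "
from plant import r
print(r.close_job())"
```

```text
the job is handed in; nothing more can be done
None
```

I gauged the aluminium block's bore at about 32 mm, pressing with about 9 N, and hung the gauge back in the stand and released it; the cameras showed it upright and seated, but handing in returned no verdict and I viewed 11 pictures, one over the limit of 10.

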